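# Kickstand down, hold the frame upright

### The job

The one-wheeled robot frame is leaning on its rest pad. First, while it still leans there, swing its kickstand down past the centre so that it snaps fully down; then take the frame by its top tube, bring it upright without letting it tip over to the kickstand side, and finish while still holding it there, upright and still. Leave the loose things around it where they are.

Things in the scene. Friction and masses are not known exactly. Their poses are not given: they have to be found in the camera images.
- frame (a joint): lean of the 0.9 kg frame about the dock's x axis, rad: 0 upright; negative leans to the dock's -y side, where a rest pad stops it at -0.24 (it starts there); positive leans to the kickstand side (stop +0.16). Top-heavy, battery on the -y side: let go upright it falls back to the pad, beyond about +0.13 to the other side. Upright it takes about 1 N sideways at the top tube, off the pad about 2 N.
- kickstand (a joint): swing of the kickstand, rad: 0 is stowed (leg level, pointing along the frame's +x), grows as the foot swings down, 1.75 is its lower stop (leg pointing down). An over-centre spring pushes it back up to 0 below about 0.7 and snaps it down to 1.75 above about 0.85; it resists with up to 0.22 N m.
- dock_axis (a point): point on the tipping axis of the frame, 12 mm above the table, in the fixed dock (a dark steel plate 230 x 250 x 12 mm). Its x axis is the tipping axis and the frame's length, its y axis points level to the kickstand side, z up.
- top_tube_mid (a point): middle of the top tube, on its centre line: round aluminium, 24 mm diameter, 130 mm long, along its own x axis (always level); the highest part of the frame, 250 mm above the tipping axis, at dock x = -70 mm. Can be gripped from above across its y here; two struts meet its underside 45 mm to either side; the battery lies 50 mm lower. Its z axis leans with the frame.
- stand_pivot (a point): pivot of the kickstand on the side of the frame: 40 mm in +x, 45 mm in +y and 150 mm up from the tipping axis in the frame's own axes. The leg swings about the frame's y axis (the y axis of this point). A small spring strut (12 mm thick) lies on its outer side, within 35 mm of the pivot. The point turns with the leg.
- stand_foot (a point): centre of the rubber ball foot (20 mm diameter) at the end of the kickstand leg, a steel rod of 12 mm diameter, 130 mm along and 35 mm outward (frame +y) from the pivot. Stowed, the leg is about 160 mm above the table with nothing over it; pressing its outer half down swings it. Axes turn with the leg.
- mug_mid (a point): bystander, leave alone: white mug, 80 mm across, 95 mm high; this point is at its middle
- jar_mid (a point): bystander, leave alone: clear screw jar, 64 mm across, 80 mm high; this point is at its middle
- oil_bottle_mid (a point): bystander, leave alone: white bottle, 52 mm across, 150 mm high; this point is at its middle
- driver_mid (a point): bystander, leave alone: screwdriver lying on the table, about 200 mm long; this point is at its middle
- bracket_mid (a point): bystander, leave alone: aluminium angle bracket 50 x 40 x 45 mm, standing on the table by the dock; this point is at its middle
- spare_ring_mid (a point): bystander, leave alone: loose steel ring, 84 mm across, 26 mm high, lying on the table by the dock; this point is at its middle
- parts_tray_mid (a point): bystander, leave alone: grey divided tray 130 x 180 x 40 mm; this point is at its middle

How it is judged (in metres and radians):
On the way, in this order (a step that is already met when the one before it is completed fails the run):
1. the kickstand is snapped down while the frame still leans on its rest (value of joint kickstand above 1.6 rad and value of joint frame below -0.13 rad), for 0.2 s.
2. the frame is upright, held by its top tube (value of joint frame between -0.07 and 0.07 rad and contact force between the fingers and frame_c0 above 0.4 N), for 0.2 s.
At the end, for the whole second after the job is handed in: the frame is within 0.07 rad (4 degrees) of upright and still (under 0.06 rad/s), the fingers are pressing on or gripping its top tube (over 0.4 N), and the kickstand is fully down (over 1.6 rad) (all of step 2 and value of joint kickstand above 1.6 rad and velocity of joint frame between -0.06 and 0.06 rad/s); the arm keeps its last pose, push and grip.
It fails at once if the frame tips over to the kickstand side (lean over +0.13 rad) (value of joint frame above 0.13 rad).
It fails at once if a loose bystander is pushed more than 25 mm (distance of any of mug_mid, jar_mid, oil_bottle_mid, driver_mid, bracket_mid, spare_ring_mid, parts_tray_mid from where it was at the start of the episode above 0.025 m).
It also fails if it takes over 48 s, if anything falls off the work surface, if the arm or the gripper's body presses on something with over 40 N, if the wrist force passes 120 N, or if a joint passes its speed limit or range.

### The arm

A 6-joint arm with a two-finger parallel gripper is mounted at the origin on the work surface. World frame = base frame: x ahead of the robot, y to its left, z up, the work surface at z = 0. Lengths are in mm, angles in rad, forces in N, time in s.
With the tool pointing down it reaches from about 275 to 825 mm from the base axis. Payload 4.9 kg.
Tool frame: the origin (TCP) lies at the very end of the fingers, on their centre line; the grasp point (between the pads) lies 19 mm behind it; z points along the fingers, y is the direction in which the jaws open and shut (so a half turn about z gives the same grasp; the last joint's range is limited). The gripper opens to 85 mm and grips with 20 to 120 N. Pads are 22 mm wide; open, the fingers measure 114 mm over their backs; the gripper's body (76 mm by 85 mm) begins 54 mm behind the grasp point. The pads swing forward as they close: fully open they stand 13 mm farther back than shut.
Start: joints at [-1.464, 0.326, -0.193, 1.052, 0, 1.437], TCP at [131.175, -534.146, 231.281] pointing down, gripper open.
Joint ranges: [-2.65, 2.65], [-0.97, 1.79], [-1.3, 1.35], [-1.93, 2.1], [-1.47, 1.37], [-3.14, 3.14]. Speed limits (rad/s): [2.57, 2.57, 3.14, 3.14, 3.14, 3.14].

### API

Orientations are given as [roll, pitch, yaw] about the fixed x, y, z axes, in that order (R = Rz(yaw) Ry(pitch) Rx(roll)).
In Python, from bench import bot, solve_ik, imaging gives the robot as it stands. Calls block until the motion is done:
- bot.move_ptp(position, orientation): joint-space move of the TCP to a pose.
- bot.movel(position, rot=None, max_speed=150, threshold=None): straight line of the TCP; rot=None keeps the orientation; max_speed is the mean speed in mm/s. With threshold (N) it stops when the force on the tool has changed by that much, and returns True; else False.
- bot.move_j(angles): joint-space move.
- bot.grip(opening, effort=None): opening from 0.0 (shut) to 1.0 (fully open); effort is the grip in N (None keeps the last); returns when the fingers have stopped.
- bot.dwell(seconds).
- solve_ik(position, orientation): joint angles nearest the present ones, or None.
- bot.get_state(): the state.
- imaging.capture(name): name is "side" or "top" or "wrist"; returns the picture (480x640x3 uint8, blue, green, red); there is no depth.
- imaging.camera_model(name): a dict with "K" (3x3 intrinsics, pixels), "position" and "rotation" of the camera in the world. Camera axes: x right, y up, looking along -z (the intrinsics and any distortion apply to the point x, -y, -z); pixel columns grow to the right and rows downward; lengths in mm; the calibration is good to about 2 mm. A picture is of the moment at which its call begins: read the wrist's pose just before it. camera_model takes no time and is no camera call; for the wrist camera it gives the pose at the moment of the call.
A pose or a line that the arm cannot do raises bot.IKError and nothing moves.
- bot.sign_off(): hands the job in, once; it reports no verdict.
The state is a dict: "t": time; "qpos": joint angles; "joint_velocities": joint speeds; "effort": joint torques, N m; "tcp_pos": TCP position; "orientation": TCP orientation; "contact_force": force on the tool from outside, world axes, zero at the start; "wrist_torque": the same for the moment, N m; "opening": opening from 0.0 (shut) to 1.0 (fully open).
Only numpy, scipy, OpenCV 4.12 (cv2) and the standard library are available. Lean on these libraries where they do the work, as an engineer would, in place of code of your own. Each camera call takes 0.05 s, during which the arm holds its last target. There are 200 camera calls.

## Working session

There is one attempt and no reset: what is moved stays moved. The work goes in short steps, each a Python script; the robot and the scene stay as the last script left them, time stands still between calls to the robot, and variables do not carry over. Pictures are saved under pics/ and viewed, about 8 in all and at most 12, crops included, and the job is handed in when it is done.

```bash
mkdir -p pics; ls
python3 - <<'E'
from bench import bot, imaging
import cv2,json
for n in ["top","side"]:
    cv2.imwrite(f"pics/{n}0.png",imaging.capture(n))
    m=imaging.camera_model(n); print(n,{k:(v.tolist() if hasattr(v,'tolist') else v) for k,v in m.items()})
print(bot.get_state())
E
```

```text
pics
top {'K': [[542.360752820812, 0.0, 324.2448669306615], [0.0, 542.360752820812, 245.5089864045699], [0.0, 0.0, 1.0]], 'position': [474.32691869789494, -19.38870522650281, 1393.3460287305097], 'rotation': [0.059203134652205947, 0.024552857420337304, -1.5840937258872918]}
side {'K': [[540.8569125457111, 0.0, 315.4686531220084], [0.0, 540.8569125457111, 234.25068926195163], [0.0, 0.0, 1.0]], 'position': [-192.51733189175295, 895.0522860652344, 918.7195925783658], 'rotation': [0.9994325206743635, 0.01232074003400041, -2.4665515119961636]}
{'t': 0.1, 'qpos': array([-1.46416779e+00,  3.26855822e-01, -1.93463457e-01,  1.05203505e+00,
        6.02819290e-06,  1.43658927e+00]), 'joint_velocities': array([-0.00013125, -0.00187611,  0.00163645,  0.00035005, -0.00207868,
       -0.00193615]), 'effort': array([ 1.14968432e-03, -4.44239545e+01,  2.63038498e+01,  7.93134619e-03,
       -1.77182887e-04, -4.88251061e-06]), 'tcp_pos': array([ 131.13578903, -533.59954234,  230.5955043 ]), 'orientation': array([-3.14004947e+00, -2.14441860e-04,  2.40835419e-01]), 'contact_force': array([-0.35210149, -0.38469947, -0.03102472]), 'wrist_torque': array([ 0.00282464, -0.00118681,  0.00308188]), 'opening': 0.997574301157658}
```

View pics/top0.png

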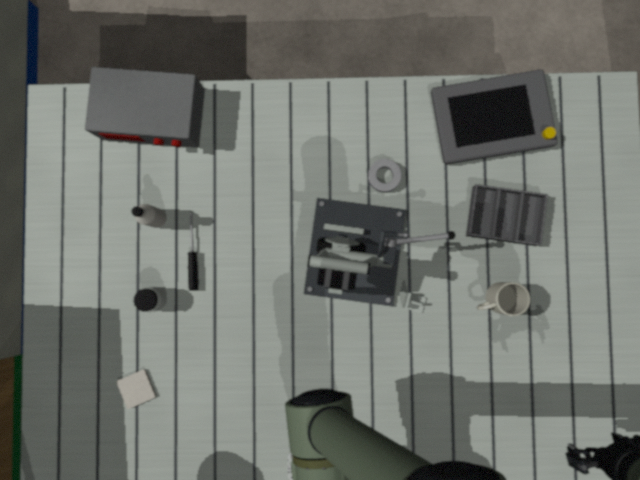

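View pics/side0.png

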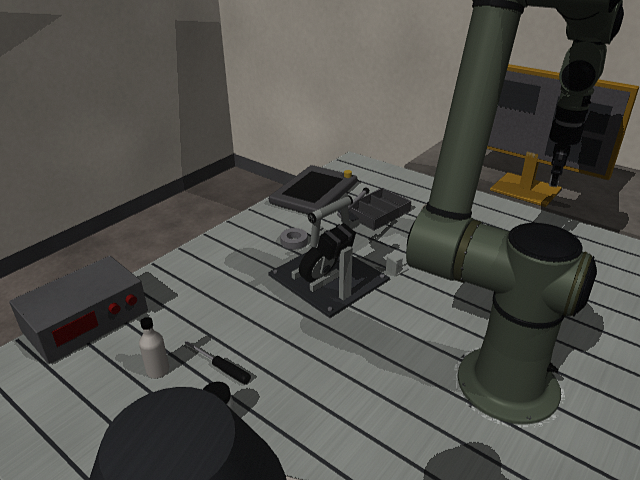

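View crops.

The frame sits near top-image (355,250). Its +x points to image right (world −y), with the foot at about (452,234). The tube at about (340,263) leans toward the robot. I'll enlarge both views.

Run:
```python
import cv2
a=cv2.imread("pics/top0.png")[185:320,290:470]; cv2.imwrite("pics/topc.png",cv2.resize(a,None,fx=4.4,fy=4.4,interpolation=cv2.INTER_CUBIC))
a=cv2.imread("pics/side0.png")[180:320,260:420]; a=cv2.convertScaleAbs(a,alpha=1.5); cv2.imwrite("pics/sidec.png",cv2.resize(a,None,fx=4.2,fy=4.2,interpolation=cv2.INTER_CUBIC))
```

```text
(no output)
```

View pics/topc.png

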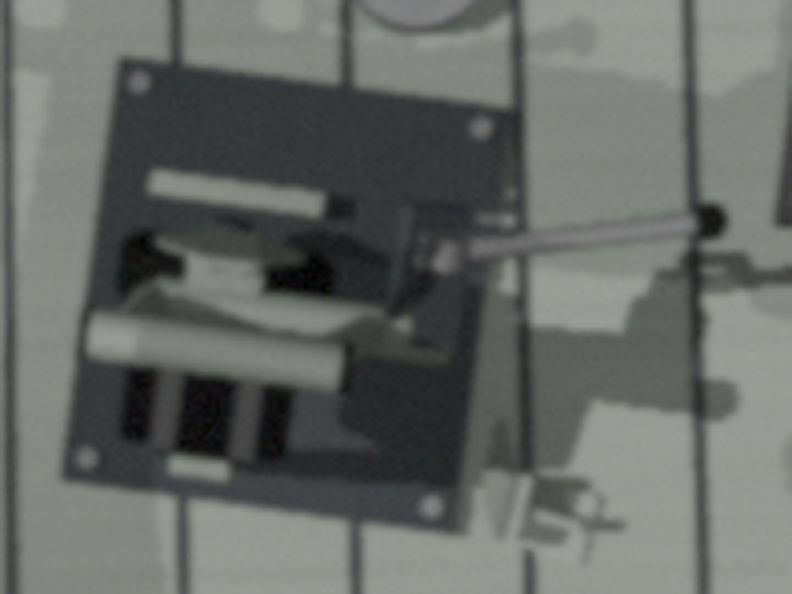

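View pics/sidec.png

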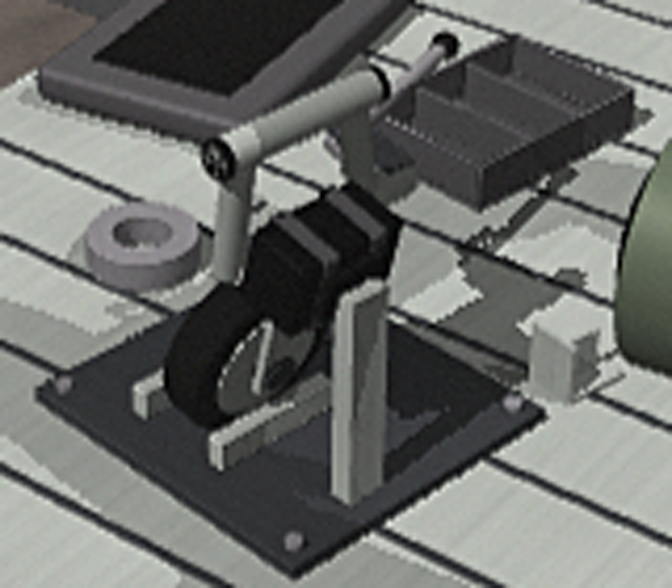

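Top crop: tube ends are at crop (87,333) and (348,368), the foot at (710,221), and the plate corners are clear. Side crop: tube ends are at (217,158) and (380,85), the foot at (446,45). I'll fit the dock pose to these.

```bash
cat > geo.py <<'E'
import numpy as np
from bench import imaging
from scipy.spatial.transform import Rotation as R
def proj(P,m):
    c=R.from_euler('xyz',m["rotation"]).inv().apply(np.atleast_2d(P)-m["position"])
    v=(c*[1,-1,-1])@np.array(m["K"]).T
    return v[:,:2]/v[:,2:]
def frame2world(P,d,lean):  # d: X,Y,yaw
    P=R.from_euler('x',lean).apply(np.atleast_2d(P).astype(float))
    return R.from_euler('z',d[2]).apply(P)+[d[0],d[1],12]
E
python3 - <<'E'
from geo import *
from scipy.optimize import least_squares
mt,ms=[imaging.camera_model(n) for n in("top","side")]
T=np.array([[87,333],[348,368],[710,221]])/4.4+[290,185]
S=np.array([[217,158],[380,85],[446,45]])/4.2+[260,180]
F=[[-135,0,250],[-5,0,250],[170,80,150]]
def f(p):
    W=frame2world(F,p[:3],p[3])
    return np.r_[(proj(W,mt)-T).ravel(),(proj(W,ms)-S).ravel()]
for fix in (0,1):
    r=least_squares(f if not fix else (lambda p:f(np.r_[p[:3],-0.24])),[450,-70,-1.6,-.24])
    print(r.x,np.round(r.fun,1))
d=r.x
print(frame2world([[-70,0,250],[40,45,150],[170,80,150],[0,0,0]],d,-.24))
print(frame2world([[-70,0,250],[40,45,150]],d,0))
# plate corners
C=np.array([[122,58],[518,110],[462,532],[63,480]])/4.4+[290,185]
def g(q):
    return (proj(frame2world([[q[0]+sx*115,q[1]+sy*125,0] for sx,sy in((-1,1),(1,1),(1,-1),(-1,-1))],[d[0],d[1],q[2]],0),mt)-C).ravel()
r=least_squares(g,[0,0,-1.6]);print('plate',r.x,np.round(r.fun,1))
E
```

```text
[ 5.52210006e+02 -1.01310124e+02 -1.72373015e+00  2.50880330e-01] [-1.4 -0.3  0.6  0.3  0.1 -0.2  0.4  0.2 -0.2 -0.8  0.5 -0.7]
[ 4.47462492e+02 -1.00296881e+02 -1.57007309e+00 -2.40000000e-01] [ 1.8  1.8  4.5 -7.  -5.6  3.4  3.7 -0.6 -3.2 -4.   0.4 12.1]
[[ 506.83750612  -30.25392082  254.83449371]
 [ 526.85700329 -140.23947072  147.00407804]
 [ 560.94784445 -270.21484893  138.68448611]
 [ 447.4624917  -100.29688139   12.        ]]
[[ 447.41186505  -30.2968997   262.        ]
 [ 492.49140945 -140.26432523  162.        ]]
plate [-46.06090909  86.14102621  -1.71942746] [ 0.3 -0.6 -0.5 -0.7 -0.2  0.9  0.4  0.3]
```

The lean sign is a rotation of −joint about dock x, which leaves residuals under 1.5 px. I'll refit with the lean fixed and plan the kickstand push, checking IK before moving.

```bash
cat >> geo.py <<'E'
def f2w(P,lean): return frame2world(P,np.load('d.npy'),-lean)
def rpy(tilt,lean,flip):
    """tool z = -frame z, tool y = +-frame y, tilted so body moves to frame +x by tilt"""
    z=np.array([-np.sin(tilt),0,-np.cos(tilt)]); y=np.array([0,flip,0.])
    M=np.c_[np.cross(y,z),y,z]
    return (R.from_euler('z',np.load('d.npy')[2])*R.from_euler('x',-lean)*R.from_matrix(M)).as_euler('xyz')
def legpt(th,r,n=6):   # point n above the leg axis at distance r
    y=45+35*r/130
    return f2w([40+r*np.cos(th)+n*np.sin(th),y,150-r*np.sin(th)+n*np.cos(th)],-.24)[0]
E
cat > fit.py <<'E'
from geo import *
from scipy.optimize import least_squares
mt,ms=[imaging.camera_model(n) for n in("top","side")]
T=np.array([[87,333],[348,368],[710,221]])/4.4+[290,185]
S=np.array([[217,158],[380,85],[446,45]])/4.2+[260,180]
F=[[-135,0,250],[-5,0,250],[170,80,150]]
def f(p):
    W=frame2world(F,p,.24)
    return np.r_[(proj(W,mt)-T).ravel(),(proj(W,ms)-S).ravel()]
r=least_squares(f,[550,-100,-1.7]); d=r.x; np.save('d.npy',d)
print(d,np.round(r.fun,1)); print(f2w(F,-.24).round(0).tolist())
E
python3 fit.py
python3 - <<'E'
from geo import *
from bench import solve_ik
for fl in (1,-1):
    o=rpy(.5,0,fl); print(fl,o)
    for th in (-.3,.5,1.1): 
        q=solve_ik(legpt(th,110),o); print(legpt(th,110).round(),None if q is None else np.round(q,2))
    for l in (-.24,0):
        P=f2w([-70,0,250-19],l)[0]; q=solve_ik(P,rpy(0,l,fl)); print(P.round(),rpy(0,l,fl).round(2),None if q is None else np.round(q,2))
E
```

```text
[ 549.80323861 -100.81079777   -1.72101937] [-1.5 -0.2  0.7  0.2 -0.  -0.1  0.5  0.  -0.2 -1.   0.5 -0.5]
[[511.0, 42.0, 255.0], [492.0, -87.0, 255.0], [566.0, -275.0, 177.0]]
1 [ 3.14159265 -0.5         1.42057328]
[ 556. -247.  213.] [-0.74  0.64  0.16  1.38  0.41  0.92]
[ 577. -246.  129.] [-0.72  0.73  0.11  1.23  0.42  0.94]
[ 594. -204.   83.] [-0.66  0.76  0.03  1.1   0.43  1.01]
[506. -23. 236.] [2.9  0.   1.42] [-0.2   0.07 -0.54  0.72  0.01  1.52]
[560. -32. 243.] [-3.14  0.    1.42] [-0.19  0.34 -0.14  1.09  0.    1.53]
-1 [ 3.14159265  0.5        -1.72101937]
[ 556. -247.  213.] [-0.74  0.64  0.16  1.38  0.41 -2.23]
[ 577. -246.  129.] [-0.72  0.73  0.11  1.23  0.42 -2.2 ]
[ 594. -204.   83.] [-0.66  0.76  0.03  1.1   0.43 -2.13]
[506. -23. 236.] [-2.9   0.   -1.72] [-0.2   0.07 -0.54  0.72  0.01 -1.62]
[560. -32. 243.] [ 3.14  0.   -1.72] [-0.19  0.34 -0.14  1.09  0.   -1.61]
```

Run:
```python
from geo import *
from bench import bot
import cv2
bot.grip(0.0,20)
o=rpy(.5,0,1)
p0=legpt(0,110)
bot.move_ptp(p0+[0,0,90],o); print(bot.get_state()['t'])
print(bot.movel(p0-[0,0,6],max_speed=60,threshold=1.5), bot.get_state()['tcp_pos']-p0)
for th in np.arange(.15,1.16,.2):
    bot.movel(legpt(th,110),max_speed=70)
    s=bot.get_state(); print(round(th,2),round(s['t'],2),s['contact_force'].round(1))
bot.dwell(.5)
up=legpt(1.15,110)+f2w([40,0,0],0)[0]-f2w([0,0,0],0)[0]
bot.movel(up+[0,0,20],max_speed=150)
bot.movel(up+[0,0,230],max_speed=200)
cv2.imwrite("pics/side1.png",cv2.resize(cv2.convertScaleAbs(imaging.capture("side")[130:320,240:460],alpha=1.5),None,fx=3,fy=3,interpolation=cv2.INTER_CUBIC))
print(bot.get_state()['t'],bot.get_state()['contact_force'])
```

```text
2.7167
True [ 0.04940659  0.41420456 -4.63218129]
0.15 4.5 [-0.8 -0.   1.3]
0.35 4.97 [-1.4  1.8  1. ]
0.55 5.43 [-0.4 -0.7  0.4]
0.75 5.9 [ 0.2 -0.7  1. ]
0.95 6.37 [ 0.1  0.1 -0.3]
1.15 6.83 [ 0.2 -0.4 -0.6]
9.0333 [ 0.4276136  -0.39227907  0.62316925]
```

View pics/side1.png

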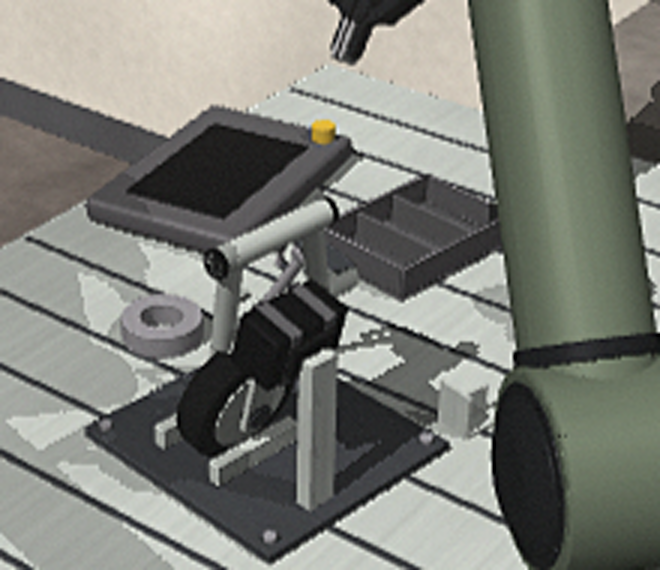

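The frame still leans on the pad, and the leg no longer sticks out past the tube. It seems to run down-left from crop (295,250). I'll confirm in the top view with the predicted foot position marked.

Run:
```python
from geo import *
from bench import bot
import cv2
a=imaging.capture("top"); x0,y0=290,160
c=cv2.resize(cv2.convertScaleAbs(a[y0:320,x0:480],alpha=1.5),None,fx=4,fy=4,interpolation=cv2.INTER_CUBIC)
for th in (1.75,):
    P=f2w([[40+130*np.cos(th),80,150-130*np.sin(th)],[40,45,150]],-.24)
    for u in proj(P,imaging.camera_model("top")): cv2.circle(c,tuple(int(v) for v in (u-[x0,y0])*4),14,(0,0,255),1)
cv2.imwrite("pics/top1.png",c)
```

```text
(no output)
```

View pics/top1.png

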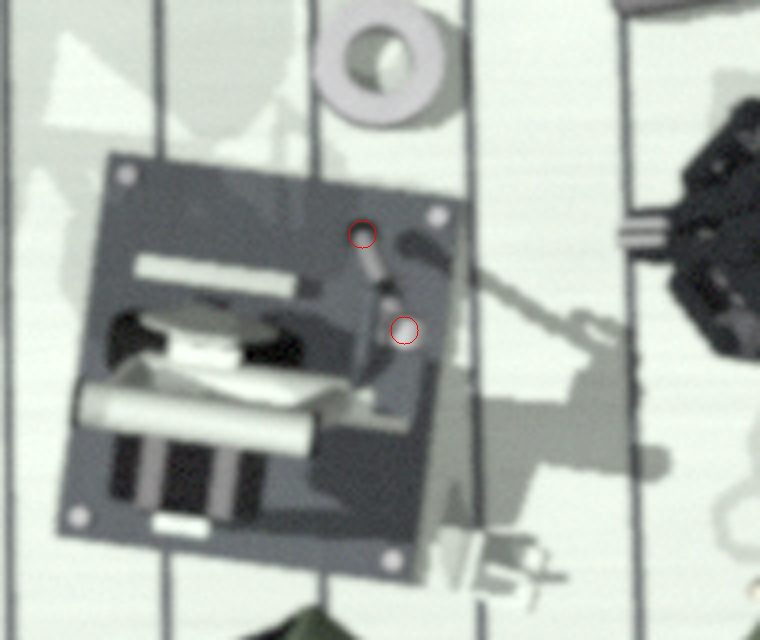

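The foot at crop (362,234) sits exactly on the prediction for 1.75 rad, so the kickstand is fully down. Next I'll grasp the tube.

Run:
```python
from geo import *
from bench import bot
import cv2
def S(m): s=bot.get_state(); print(m,round(s['t'],2),s['tcp_pos'].round(1),s['contact_force'].round(1),round(s['opening'],3))
o=rpy(0,-.24,1)
bot.move_ptp(f2w([-70,0,250+110],-.24)[0],o)
bot.grip(.8,25); S('above')
hit=bot.movel(f2w([-70,0,250-19],-.24)[0],max_speed=80,threshold=8); S(hit)
if not hit:
    bot.grip(0.0,25); S('grip')
    for l in np.arange(-.2,.001,.04):
        bot.movel(f2w([-70,0,250-19],l)[0],rpy(0,l,1),max_speed=25); S(round(l,2))
bot.dwell(.5); S('held')
cv2.imwrite("pics/side2.png",cv2.resize(cv2.convertScaleAbs(imaging.capture("side")[150:320,240:460],alpha=1.5),None,fx=3,fy=3,interpolation=cv2.INTER_CUBIC))
```

```text
above 10.77 [475.7 -18.9 361.7] [ 0.  -0.2  0.2] 0.798
False 12.53 [506.2 -23.4 236.9] [-0.1 -0.7  0.4] 0.801
grip 13.0 [506.9 -23.5 237. ] [ 2.9 -0.8  0.7] 0.269
-0.2 13.52 [515.  -24.8 238.8] [-2.9 -0.   7.3] 0.264
-0.16 14.03 [524.1 -26.1 240.5] [-3.7  0.1  5. ] 0.27
-0.12 14.55 [533.3 -27.5 241.9] [-2.3  0.6  6.5] 0.273
-0.08 15.07 [542.5 -28.9 242.8] [-1.8  0.6  7.3] 0.269
-0.04 15.58 [551.7 -30.3 243.4] [-1.   0.   7.1] 0.269
0.0 16.1 [561.  -31.7 243.6] [-0.6 -0.7  6.2] 0.271
held 16.6 [560.7 -31.7 243.6] [-0.6  0.5  5.9] 0.272
```

View pics/side2.png

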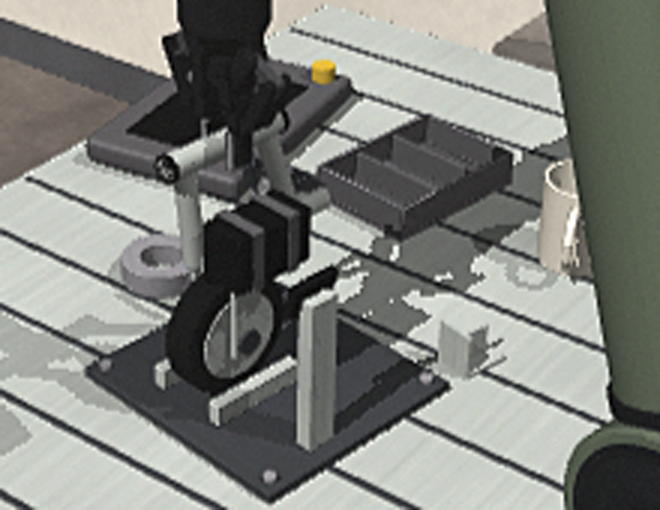

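The frame is upright in the grip, with the near tube end at crop (167,165). I'll compare that pixel with the prediction per lean angle and the kickstand with the top view, then hand in.

Run:
```python
from geo import *
from bench import bot
import cv2
m=imaging.camera_model("side")
for l in (-.06,0,.06): print(l,(proj(f2w([-135,0,250],l),m)-[240,150])*3)
a=imaging.capture("top"); x0,y0=290,160
c=cv2.resize(cv2.convertScaleAbs(a[y0:320,x0:480],alpha=1.5),None,fx=4,fy=4,interpolation=cv2.INTER_CUBIC)
P=f2w([[40+130*np.cos(1.75),80,150-130*np.sin(1.75)],[40,45,150]],0)
for u in proj(P,imaging.camera_model("top")): cv2.circle(c,tuple(int(v) for v in (u-[x0,y0])*4),14,(0,0,255),1)
cv2.imwrite("pics/top2.png",c)
```

```text
-0.06 [[179.35455149 175.43447152]]
0 [[167.19658971 168.3238839 ]]
0.06 [[155.24409329 162.2654556 ]]
```

View pics/top2.png

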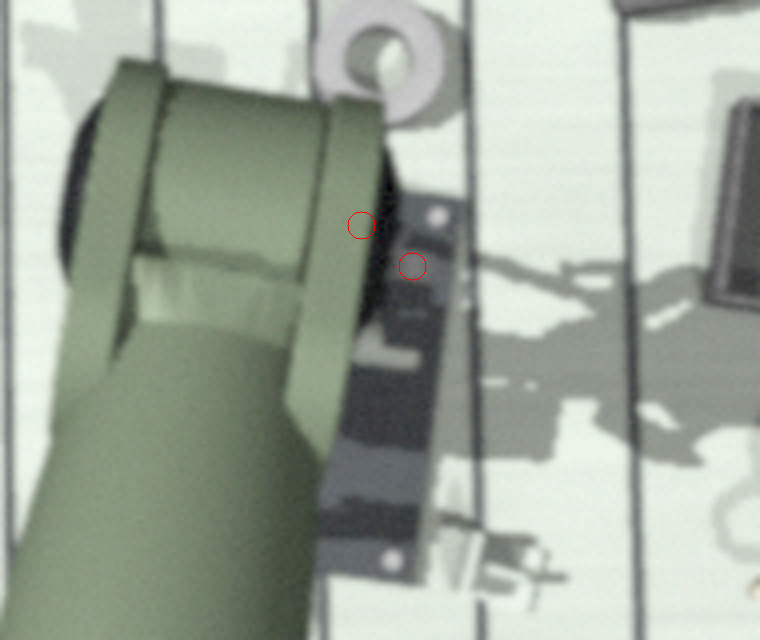

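The arm hides the foot in this view, but the leg isn't sticking out in its stowed direction, and nothing has touched it since the snap. The tube end matches lean 0, within about 0.01–0.03 rad. The ring and bracket have not moved. I'll hand in.

Run:
```python
from bench import bot
s=bot.get_state(); print(s['t'],s['opening'],s['contact_force'])
bot.sign_off()
```

```text
16.7 0.26995292180490094 [-0.33432511  0.20038297  5.98175781]
the job is handed in; nothing more can be done
```

I handed the job in at 16.7 s with the kickstand snapped down and the frame upright, held by its top tube. The sign-off gives no verdict.

- **Kickstand:** I pressed the outer leg down along its arc while the frame leaned on the pad. The top view then showed the foot where it should be for 1.75 rad, with the frame still leaning.
- **Frame:** I gripped the top tube from above at 25 N and brought it up along its tipping arc. The tube end in the side view matches a lean of 0 to within about 0.03 rad.
- **Grip:** The gripper opening stayed at about 0.27, which fits the 24 mm tube. The force on the tool was steady, with under 1 N sideways.
- **Bystanders:** The ring and bracket look unmoved, as far as I could see. I did not check the screwdriver, bottle or jar again, but the arm did not go near them.

In the last picture the arm hid the kickstand foot, so I could not see it after the lift. The leg was not in its stowed position, and nothing had touched it since it snapped down.

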